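Raise the inspection camera to its second stop and hold it

ROBOT

A 6-joint arm with a two-finger parallel gripper is mounted at the origin on the work surface. World frame = base frame: x ahead of the robot, y to its left, z up, the work surface at z = 0. Lengths are in m, angles in rad, forces in N, time in s.
With the tool pointing down it reaches from about 0.25 to 0.775 m from the base axis. Payload 4 kg.
Tool frame: the origin (TCP) lies midway between the tips of the shut fingers; the grasp point (between the pads) lies 19 mm behind it; y points along the fingers, x is the direction in which the jaws open and shut, and the axes are right-handed (so a half turn about y gives the same grasp; the last joint's range is limited). The gripper opens to 94 mm and grips with 3 to 60 N. Pads are 16 mm wide; open, the fingers measure 119 mm over their backs; the gripper's body (75 mm by 177 mm) begins 78 mm behind the grasp point.
Start: joints at [1.229, 0.087, 1.371, -0, 1.684, -0.103], TCP at [0.13, 0.534, 0.206] pointing down, gripper open.
Joint ranges: [-3.1, 3.1], [-0.76, 2.03], [0.27, 2.55], [-1.08, 4.22], [0.17, 2.65], [-2.57, 2.57]. Speed limits (rad/s): [2.79, 2.79, 3.14, 3.14, 3.14, 3.14].

INTERFACE

Orientations are given as [roll, pitch, yaw] about the fixed x, y, z axes, in that order (R = Rz(yaw) Ry(pitch) Rx(roll)).
In Python, from bench import robot gives the robot as it stands.
- The arm moves only by the shell command python3 -m creep 'ROWS'. ROWS is JSON, a list of rows, each a list of 7 numbers: the shift along the tool's x, y, z in mm, then the turn, a rotation vector about the tool's x, y, z in degrees, then the closure in counts, from 0 (fully open) to 255 (shut). A call has 1 to 5 rows; each row is the pose to reach, as a shift and turn from the pose commanded when the call began, along the tool's axes at that moment; what a row does not reach only later rows make up. A row lasts 1/8 s, in which the tool goes at most 62.5 mm and 10.7 degrees, less where a joint would pass 70% of its speed; a pose out of reach is approached as far as the arm can. A call with a gripper value outside its range is refused whole. The fingers move at their own pace and stop on an object; the grip force is fixed at half the most. Time passes only in rows, so rows that repeat a pose let the fingers close. It gives the time, the measured TCP pose, the force and the opening at its end, in the units of the state.
- robot.get_obs(): the state, without advancing time (a new reading comes with each control period).
- robot.snapshot(name): name is "side" or "top" or "wrist"; returns a dict with "color" (480x640x3 uint8, blue, green, red), "fx", "fy", "cx", "cy" (pixels), "k1" (the pictures are not rectified: a ray, as slopes to the right and down, at radius r is drawn at 1 + k1 r^2 times it, then the intrinsics apply), "world_from_camera" (4x4, takes a point from camera to world coordinates); the wrist camera has in their place "mount" (4x4, takes a point from camera to tool coordinates, whose origin is the TCP and whose axes are the tool frame's). Camera axes: x right, y down, z forward; pixel columns grow to the right and rows downward; lengths in m; the calibration is good to about 2 mm. A picture is of the moment at which its call begins: read the wrist's pose just before it. There is no depth.
- robot.close_job(): hands the job in, once; it reports no verdict.
Trained networks look in the newest picture that a camera, given by its name, has taken for a name from the list of things; names that differ only in an ending like _2 or _b are one class to them, and where a whole thing is asked for, a point or a joint stands for the part that bears it (a point fixed in the world has none). Each returns a list of dicts, best first, with "p" (0 to 1); they miss things now and then, are a little off and sometimes report something else, mostly with a low value. They report only what shows in the picture. A call takes as long as a camera call.
- robot.spot_in(name, camera): "point" ([x, y, z] in m, in world coordinates, good to about 4 mm: the middle of the surface that is visible of it).
- robot.landmark_of(name, camera): "point" ([x, y, z] in m, in world coordinates, good to about 4 mm: a listed point, or the origin of a listed thing).
The state is a dict: "time": time; "joint_positions": joint angles; "qvel": joint speeds; "joint_torque": joint torques, N m; "tool_pos": TCP position; "ee_rot": TCP orientation; "wrist_force": force on the tool from outside, world axes, zero at the start; "wrist_torque": the same for the moment, N m; "width": finger opening in m.
Only numpy, scipy, OpenCV 4.12 (cv2) and the standard library are available. Lean on these libraries where they do the work, as an engineer would, in place of code of your own. Each camera call takes 0.05 s, during which the arm holds its last target.

TASK

Raise the inspection camera over the printer's control board for a picture: pinch the grip head on top of its telescoping mast so that the red side button is squeezed fully in, pull straight up past the first stop until the yellow tab comes up against the rubber under the red clamp collar (the second stop) and keep a light upward pull on it without forcing anything. The mast sinks back by itself, so finish while still holding it up there with the button squeezed; leave the stand's neighbours (screwdriver, jar, motor) where they are.

Things in the scene. Friction and masses are not known exactly. Their poses are not given: they have to be found in the camera images.
- stand: Fixed camera stand. Origin on the table on the vertical axis of the mast, z up. Steel plate 10 mm thick, x -145 to 95, y -55 to 55 mm. A 34 mm square aluminium sleeve on the axis, 112 mm high, guides the mast; a 10 mm stop rod, 148 mm high, stands at x = +62; a green control board lies at x = -88. +x runs from board to rod; the red button is on the +y side.
- grip (a point): Centre of the grey grip head on top of the mast, 144 mm above the table with the mast down. The head is 32 mm (stand x) by 28 mm (stand y) by 44 mm high. Pinch it from above across stand y, one finger on the button (+y), the other on the plain side (-y): 36 mm wide over the released button, 30.5 mm with it in. The head keeps the stand's orientation.
- button_face (a point): Centre of the outer face of the red push button on the head's +y side; the button is 24 mm wide and 30 mm high, at the height of the grip centre, and stands 8 mm proud when released. It is pressed towards stand -y and springs out when let go.
- tab_top (a point): Centre of the top face of the yellow stop tab, a 24 mm ring 6 mm thick around the stop rod, fixed to the mast: 114 mm lower than the grip point and at stand x = +62. It rises with the mast and meets the collar's underside.
- collar: Red clamp collar, 24 mm across and 14 mm high, with a black rubber bumper ring 8 mm thick under it, on the stop rod: the second stop. Origin at the centre of the bumper's underside, which the tab meets; its height differs from time to time (90 to 112 mm above the table). The collar cannot be moved; the rubber gives about 3 mm per 10 N, 8 mm at most.
- mast_slide (a joint): Height of the mast, m: 0 fully down (the start), grows as it is pulled straight up. With the button released a catch blocks it after about 4 mm and again at the first stop, about 30 mm; with the button held in it passes both freely. The second stop (tab meets collar) is at 60 to 82 mm. The mast weighs 0.25 to 0.40 kg, slides with little friction and, let go, sinks till the catch rests at about 42 mm.
- button_press (a joint): Travel of the red button, m: 0 released, 0.0055 fully in (about 9 N). The catch is clear above about 0.004.
- mast: The moving mast with head, tab, bracket and camera; origin 'mast_slide' above the stand's origin, same axes. The black camera (40 x 54 x 30 mm, lens down) sits beside the head, centred at stand x = -88, its top face 10 mm lower than the grip point; a flat bracket under the head carries it.
- button: The red button as a moving part of the mast; its origin is no visible point (see button_face).
- screwdriver: Orange-handled screwdriver, 170 mm long, lying loose on the table. Bystander.
- screw_jar: Small glass jar with a steel lid, 44 mm across, 55 mm high, standing loose; origin at the centre of its underside. Bystander.
- motor: Small square stepper motor, 42 x 42 x 38 mm with a short shaft on top, standing loose; origin at the centre of its underside. Bystander.

How it is judged:
By the outcome, as a careful person would: the job done as asked, in the order asked, and still so for the second after the job is handed in, while the arm keeps its last pose, push and grip.
It also fails if it takes over 35 s, if anything falls off the work surface, if the arm or the gripper's body presses on something with over 40 N, if the wrist force passes 120 N, or if a joint passes its speed limit or range.

## Working session

There is one attempt and no reset: what is moved stays moved. The work goes in short steps, Python scripts to look and compute and a shell command to move; the robot and the scene stay as the last step left them, time stands still between calls to the robot, and variables do not carry over. Pictures are saved under pics/ and viewed, and the job is handed in when it is done.

```bash
ls; mkdir -p pics; python3 - <<'E'
from bench import robot
import cv2
o=robot.get_obs(); print({k:(v if not hasattr(v,'round') else v) for k,v in o.items()})
for c in ["side","top","wrist"]:
    s=robot.snapshot(c); cv2.imwrite(f"pics/{c}0.png",s["color"])
    print(c,{k:v for k,v in s.items() if k!="color"})
    for n in ["grip","button_face","tab_top","collar","stand"]:
        print(n,[(r["p"],[round(x,4) for x in r["point"]]) for r in robot.landmark_of(n,c)[:2]])
E
```

```text
pics
{'time': 0.0, 'joint_positions': array([ 1.22892424e+00,  8.79421063e-02,  1.37223518e+00, -9.80819093e-06,
        1.68359513e+00, -1.03084116e-01]), 'qvel': array([ 0.00049268, -0.00137991, -0.00084645,  0.0014253 , -0.0004497 ,
       -0.00265999]), 'joint_torque': array([-1.01571608e-03, -3.40180349e+01, -3.02423608e+01,  7.15838489e-02,
        3.31166026e-02, -1.82460717e-04]), 'tool_pos': array([0.12990459, 0.53387818, 0.2043209 ]), 'ee_rot': array([-1.57058172,  0.0021692 ,  1.33200749]), 'wrist_force': array([-0.0186594 , -0.27618946,  0.01720659]), 'wrist_torque': array([ 0.00354967, -0.03895963, -0.02010734]), 'width': 0.09405215650025517}
side {'fx': 578.0333278976394, 'fy': 578.0333278976394, 'cx': 324.6431951254943, 'cy': 238.1215666204096, 'k1': -0.17487904820806432, 'world_from_camera': array([[ 0.99755545, -0.03163252,  0.06230985,  0.51165477],
       [-0.06971829, -0.5110428 ,  0.85672319, -0.66915127],
       [ 0.00474269, -0.85897302, -0.51199889,  0.53420523],
       [ 0.        ,  0.        ,  0.        ,  1.        ]])}
grip [(0.96, [0.499, -0.0112, 0.143
[... 777 characters left out ...]
28, 0.0026])]
button_face []
tab_top [(0.79, [0.557, -0.0234, 0.0277])]
collar [(0.54, [0.5602, -0.0228, 0.1058])]
stand [(0.65, [0.4951, -0.0152, -0.0021])]
wrist {'fx': 371.02858394345566, 'fy': 371.02858394345566, 'cx': 318.6557856016244, 'cy': 241.98533340305747, 'k1': -0.051117892440435846, 'mount': array([[ 9.99999548e-01, -1.31818429e-04,  9.41358629e-04,
        -1.36167401e-03],
       [-9.42501226e-04, -2.66053114e-01,  9.63957910e-01,
        -1.79700657e-01],
       [ 1.23383977e-04, -9.63958362e-01, -2.66053118e-01,
         7.76124121e-02],
       [ 0.00000000e+00,  0.00000000e+00,  0.00000000e+00,
         1.00000000e+00]])}
grip []
button_face []
tab_top []
collar []
stand []
```

View pics/side0.png

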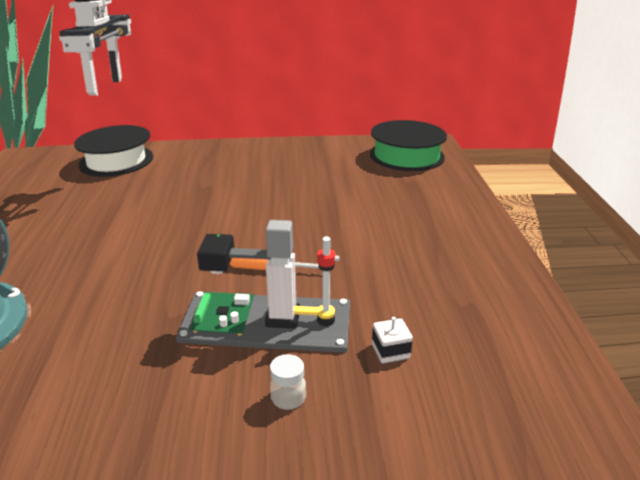

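View pics/top0.png

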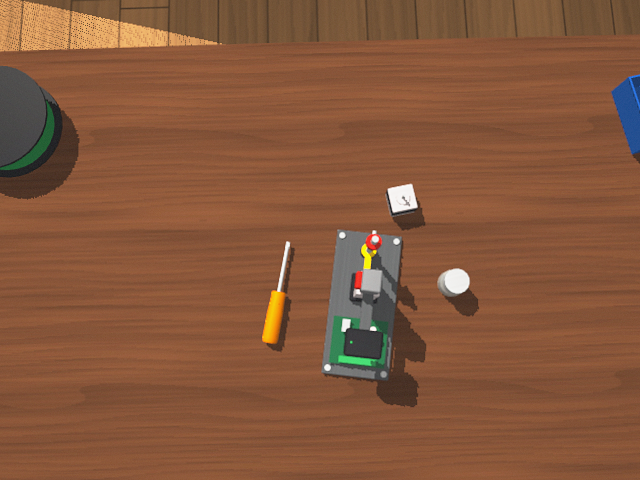

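The side view shows the grey head at about (280,240), the collar at (326,259), the tab at (327,313), the motor at (392,340) and the jar at (288,382). In the top view the red button is on the left (+y) of the head at (371,282), and the plate screws are at (342,235), (397,242), (327,368) and (384,374). I'll refine the pose from the screws and the head's edges.

```bash
cat > h.py <<'E'
import numpy as np,cv2
def ray(s,u,v,T=None):
    x=(u-s["cx"])/s["fx"];y=(v-s["cy"])/s["fy"];X,Y=x,y
    for _ in range(20):
        f=1+s["k1"]*(X*X+Y*Y);X,Y=x/f,y/f
    T=s["world_from_camera"] if T is None else T
    return T[:3,3],T[:3,:3]@np.array([X,Y,1])
def onz(s,u,v,z,T=None):
    o,d=ray(s,u,v,T);return o+d*(z-o[2])/d[2]
def proj(s,p,T=None):
    T=s["world_from_camera"] if T is None else T
    c=T[:3,:3].T@(np.array(p)-T[:3,3]);x,y=c[:2]/c[2];f=1+s["k1"]*(x*x+y*y)
    return np.array([s["fx"]*x*f+s["cx"],s["fy"]*y*f+s["cy"]])
E
python3 - <<'E'
from bench import robot
from h import *
s=robot.snapshot("top"); q=robot.snapshot("side")
for sc,pts in ((s,[(342,235.5),(397,241.5),(327,367.5),(384,374)]),(q,[(200,294.5),(343,301.5),(183.5,334),(340,342)])):
    P=[onz(sc,u,v,0.012)[:2] for u,v in pts]; print(np.round(P,4).tolist(),np.round(np.mean(P,0),4))
im=s["color"]; cv2.imwrite("pics/topz.png",cv2.resize(im[215:395,310:430],None,fx=5,fy=5,interpolation=cv2.INTER_CUBIC)[:600+0])
im=q["color"]; cv2.imwrite("pics/sidez.png",cv2.resize(im[210:360,170:370],None,fx=4,fy=4,interpolation=cv2.INTER_CUBIC))
E
```

```text
[[0.5856, 0.0212], [0.5726, -0.0711], [0.3685, 0.0531], [0.3554, -0.0393]] [ 0.4705 -0.009 ]
[[0.3735, 0.0487], [0.5897, 0.0185], [0.3605, -0.0438], [0.5768, -0.0723]] [ 0.4751 -0.0122]
```

View pics/topz.png

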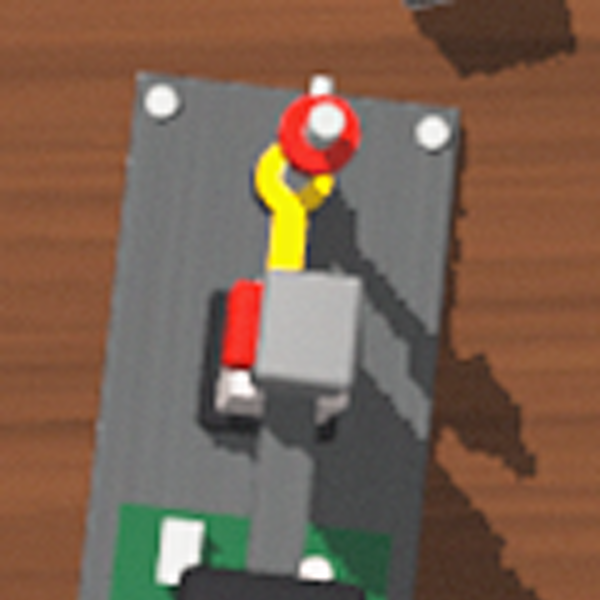

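View pics/sidez.png

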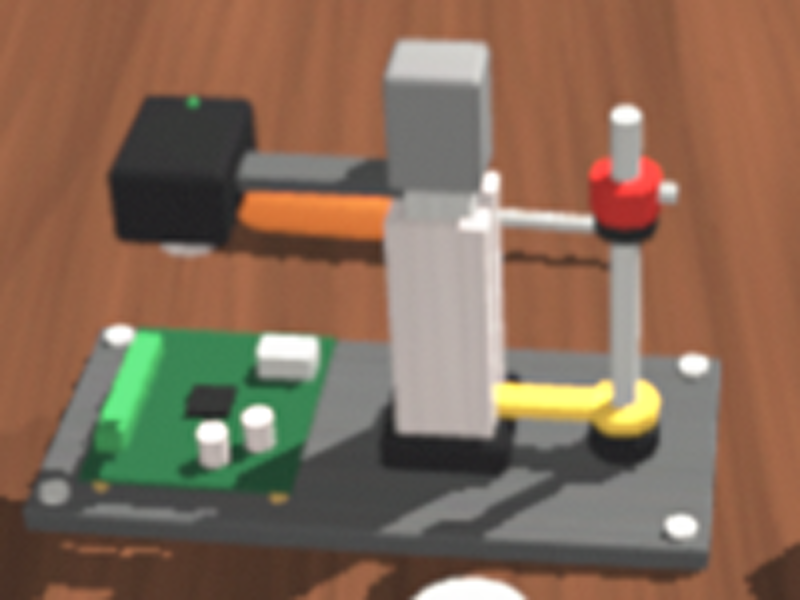

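Both views agree on the stand at roughly (0.4975, -0.014) with yaw about -0.14 rad. The cameras differ by up to 5 mm. I'll move to a hover point and refine with the wrist camera.

```bash
python3 -m creep '[[-42,-10,-46,0,-1,0,0],[-84,-20,-92,0,-2,0,0],[-126,-25,-138,0,-3,0,0],[-168,-25,-184,0,-4,0,0],[-210,-25,-230,0,-5.7,0,0]]'; python3 -m creep '[[0,0,0,0,0,0,0]]'
```

```text
time: 1.62
tool_pos: [0.3043, 0.275, 0.2309]
ee_rot: [-1.572, -0.001, 1.433]
wrist_force: [0.4, 0.8, 0.6]
width: 0.0939
time: 1.75
tool_pos: [0.3057, 0.2734, 0.2308]
ee_rot: [-1.572, -0.0, 1.423]
wrist_force: [-0.1, 1.4, 0.4]
width: 0.0939
```

```bash
python3 -m creep '[[-43,0,-38,0,0,0,0],[-85,0,-77,0,0,0,0],[-128,0,-115,0,0,0,0],[-170,0,-154,0,0,0,0],[-213,0,-192,0,0,0,0]]'; python3 -m creep '[[-43,0,-39,0,0,0,0],[-43,0,-39,0,0,0,0],[-43,0,-39,0,0,0,0]]'
python3 - <<'E'
from bench import robot
from h import *
from scipy.spatial.transform import Rotation as R
o=robot.get_obs();print(o["tool_pos"],o["ee_rot"])
s=robot.snapshot("wrist");cv2.imwrite("pics/w1.png",s["color"])
for n in ["grip","button_face","tab_top","collar","stand"]:
    print(n,[(r["p"],np.round(r["point"],4).tolist()) for r in robot.landmark_of(n,"wrist")[:2]])
E
```

```text
time: 2.38
tool_pos: [0.4651, 0.0388, 0.2306]
ee_rot: [-1.572, -0.001, 1.433]
wrist_force: [1.2, 0.7, 0.7]
width: 0.0936
time: 2.75
tool_pos: [0.4966, -0.0077, 0.2303]
ee_rot: [-1.57, -0.001, 1.433]
wrist_force: [1.0, -0.5, -0.4]
width: 0.094
[ 0.49655158 -0.00766592  0.23025069] [-1.56981364e+00 -1.02699904e-03  1.43255014e+00]
grip [(0.65, [0.5006, -0.0132, 0.1473])]
button_face [(0.71, [0.5029, 0.0107, 0.1422])]
tab_top [(0.61, [0.5602, -0.0243, 0.0353])]
collar [(0.62, [0.5606, -0.018, 0.1036])]
stand [(0.82, [0.4998, -0.0135, -0.0017])]
```

View pics/w1.png

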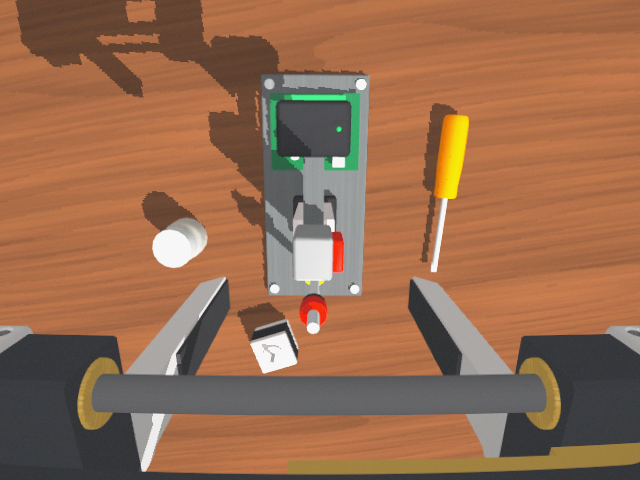

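The wrist view shows the plate square to the tool. The head top is around (313,238), the red button is to its right at (337,252), and the collar is at (313,312). The fingertips are at x≈228 and 409. I'll refine from the head top and the plate.

```bash
python3 - <<'E'
from bench import robot
from h import *
from scipy.spatial.transform import Rotation as R
o=robot.get_obs();print(o["tool_pos"],o["ee_rot"])
s=robot.snapshot("wrist")
T=np.eye(4);T[:3,:3]=R.from_euler("xyz",o["ee_rot"]).as_matrix();T[:3,3]=o["tool_pos"];T=T@s["mount"]
P=np.array([onz(s,u,v,0.012,T)[:2] for u,v in [(269.5,84.5),(361,84.5),(274.5,289),(354.5,289)]])
print(P.round(4).tolist(),P.mean(0)); 
yaw=-0.14
for m in (P[2]-P[0],P[3]-P[1]): print(np.arctan2(m[1],m[0]))
# draw model with stand hypotheses
for k,(sx,sy) in enumerate([(0.4985,-0.0135)]):
    im=s["color"].copy(); c,sn=np.cos(yaw),np.sin(yaw)
    w=lambda x,y,z:[sx+c*x-sn*y,sy+sn*x+c*y,z]
    def poly(z,x0,x1,y0,y1,col):
        pts=np.array([proj(s,w(x,y,z),T) for x,y in((x0,y0),(x1,y0),(x1,y1),(x0,y1))])
        for i in range(4):cv2.line(big,*[tuple(int(v) for v in (p-[230,60]+.5)*4) for p in(pts[i],pts[(i+1)%4])],col,1)
    big=cv2.resize(im[60:210+0+0+100,230:400],None,fx=4,fy=4,interpolation=cv2.INTER_CUBIC)
    poly(.01,-.145,.095,-.055,.055,(255,255,0));poly(.166,-.016,.016,-.014,.014,(255,0,255));poly(.122,-.016,.016,-.014,.014,(255,0,0));poly(.134,-.108,-.068,-.027,.027,(0,255,255))
    poly(.159,-.012,.012,.014,.022,(0,255,0))
    cv2.imwrite("pics/w2.png",big[400:1000]); cv2.imwrite("pics/w2a.png",big[:600])
E
```

```text
[ 0.49638175 -0.00789901  0.23089556] [-1.57161190e+00 -2.42514113e-04  1.43332924e+00]
[[0.3587, -0.0397], [0.3714, 0.0515], [0.5773, -0.0716], [0.59, 0.0201]] [ 0.47436681 -0.00991706]
-0.14461166443942308
-0.1425729850484569
```

View pics/w2.png

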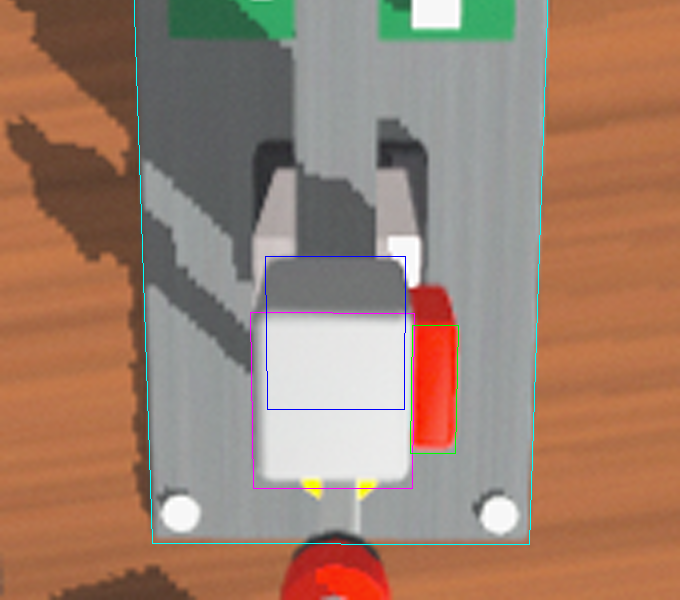

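The model overlay fits to within 1 mm, with the stand at (0.498, -0.0135). The correction is tool x -4 and z -2. Then I'll descend about 103 mm.

```bash
python3 -m creep '[[-4,20,-2,0,0,0,0],[-4,55,-2,0,0,0,0],[-4,85,-2,0,0,0,0],[-4,103,-2,0,0,0,0],[-4,103,-2,0,0,0,0]]'
python3 - <<'E'
from bench import robot
from h import *
o=robot.get_obs();print(o["tool_pos"],o["ee_rot"],o["wrist_force"],o["width"])
im=robot.snapshot("side")["color"];cv2.imwrite("pics/s2.png",cv2.resize(im[130:360,170:400],None,fx=2.6,fy=2.6))
cv2.imwrite("pics/w3.png",robot.snapshot("wrist")["color"])
E
```

```text
time: 3.72
tool_pos: [0.4972, -0.0129, 0.1263]
ee_rot: [-1.568, -0.0, 1.432]
wrist_force: [-0.8, -0.5, 0.0]
width: 0.0938
[ 0.49720784 -0.01294696  0.12625408] [-1.56802590e+00 -1.07383191e-04  1.43176630e+00] [-0.81275568 -0.49082988  0.03824897] 0.09377103697585862
```

View pics/s2.png

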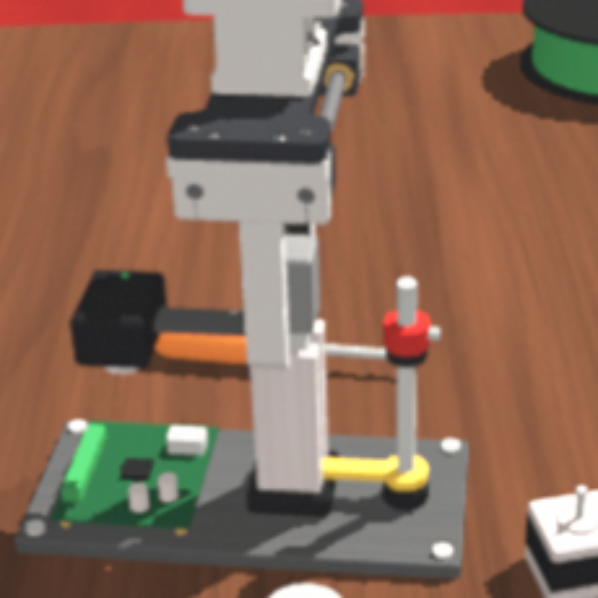

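View pics/w3.png

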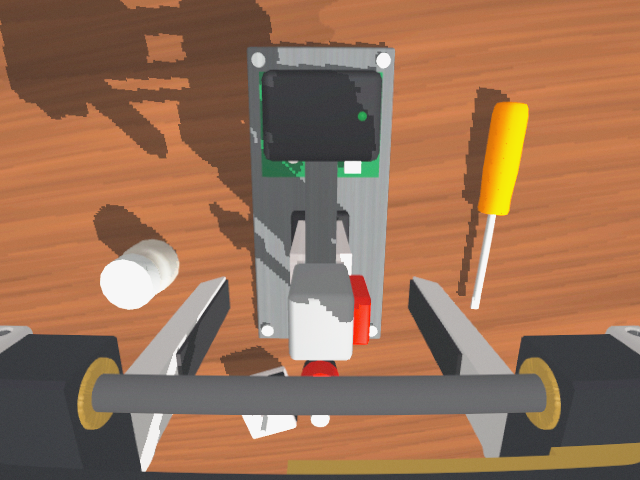

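The head is between the open fingers with about 1 mm of lateral offset. The side view shows nothing touching. Closing now.

```bash
python3 -m creep '[[1,0,-1,0,0,0,120],[1,0,-1,0,0,0,255],[1,0,-1,0,0,0,255],[1,0,-1,0,0,0,255],[1,0,-1,0,0,0,255]]'; python3 -m creep '[[0,0,0,0,0,0,255],[0,0,0,0,0,0,255],[0,0,0,0,0,0,255]]'
```

```text
time: 4.45
tool_pos: [0.4993, -0.0124, 0.1275]
ee_rot: [-1.571, -0.0, 1.431]
wrist_force: [0.3, -0.6, -0.4]
width: 0.0474
time: 4.82
tool_pos: [0.4993, -0.0119, 0.1274]
ee_rot: [-1.571, -0.001, 1.431]
wrist_force: [-0.2, 1.8, 0.1]
width: 0.0289
```

```bash
python3 -m creep '[[0,0,0,0,0,0,255],[0,0,0,0,0,0,255]]'
python3 - <<'E'
from bench import robot
from h import *
o=robot.get_obs();print(o["tool_pos"],o["wrist_force"],o["wrist_torque"],o["width"])
im=robot.snapshot("wrist")["color"];cv2.imwrite("pics/w4.png",im)
E
```

```text
time: 5.08
tool_pos: [0.4993, -0.0119, 0.1274]
ee_rot: [-1.571, -0.001, 1.431]
wrist_force: [-0.3, 2.9, -0.1]
width: 0.029
[ 0.49929047 -0.0119012   0.1274266 ] [-0.2528107   2.94522611 -0.09534215] [ 1.23753686 -0.14560527 -0.12637511] 0.029032105770085585
```

View pics/w4.png

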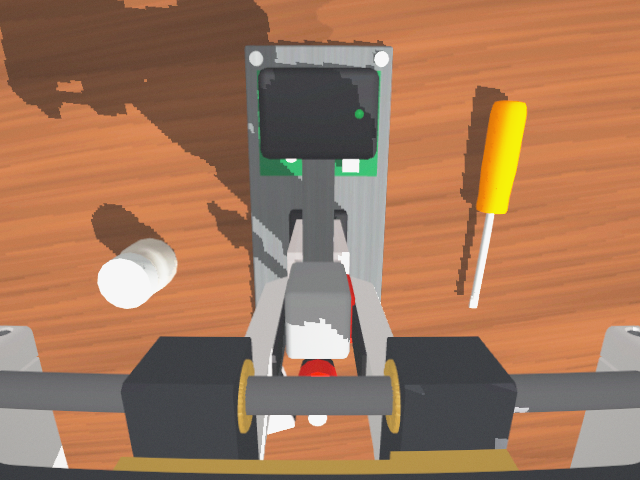

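Both pads are seated on the head (measured width 29 mm) and the button is squeezed in. I'll lift gently, first past the 4 mm catch.

```bash
python3 -m creep '[[0.5,-2,0,0,0,0,255],[0.5,-5,0,0,0,0,255],[0.5,-8,0,0,0,0,255],[0.5,-12,0,0,0,0,255],[0.5,-12,0,0,0,0,255]]'
python3 -c "
from bench import robot
print(robot.get_obs()['wrist_torque'])"
```

```text
time: 5.75
tool_pos: [0.4993, -0.0119, 0.14]
ee_rot: [-1.571, -0.0, 1.431]
wrist_force: [-0.4, 1.9, -2.3]
width: 0.029
[ 1.30510933 -0.22687305 -0.14099285]
```

The mast passed the first catch, and the load on the wrist is just its weight. Next I'll go past the first stop.

```bash
python3 -m creep '[[0,-7,0,0,0,0,255],[0,-14,0,0,0,0,255],[0,-21,0,0,0,0,255],[0,-28,0,0,0,0,255],[0,-35,0,0,0,0,255]]';python3 -m creep '[[0,-4,0,0,0,0,255],[0,-8,0,0,0,0,255],[0,-8,0,0,0,0,255]]'
python3 - <<'E'
from bench import robot
from h import *
s=robot.snapshot("side");im=s["color"];cv2.imwrite("pics/s5.png",cv2.resize(im[130:360,170:400],None,fx=2.6,fy=2.6,interpolation=cv2.INTER_CUBIC))
cv2.imwrite("pics/s5z.png",cv2.resize(im[220:330,290:360],None,fx=5,fy=5,interpolation=cv2.INTER_CUBIC))
for c in("side","top"):
  if c=="top":robot.snapshot(c)
  for n in("tab_top","collar","grip"):print(c,n,[(r["p"],np.round(r["point"],4).tolist()) for r in robot.landmark_of(n,c)[:2]])
E
```

```text
time: 6.38
tool_pos: [0.4993, -0.0119, 0.175]
ee_rot: [-1.571, -0.0, 1.432]
wrist_force: [1.8, 1.6, -3.7]
width: 0.029
time: 6.75
tool_pos: [0.4993, -0.0119, 0.1829]
ee_rot: [-1.571, -0.0, 1.432]
wrist_force: [0.1, 1.3, -2.6]
width: 0.0291
side tab_top [(0.75, [0.5587, -0.0223, 0.0866])]
side collar [(0.54, [0.5559, -0.0203, 0.103])]
side grip [(0.82, [0.5007, -0.0123, 0.1992])]
top tab_top []
top collar []
top grip []
```

View pics/s5.png

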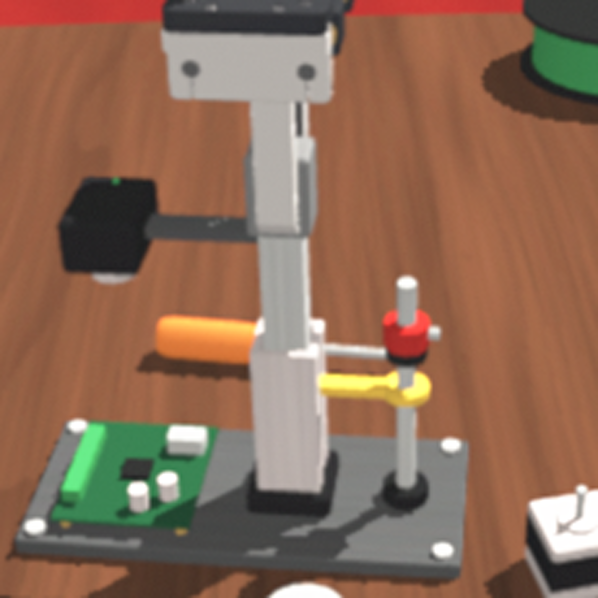

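View pics/s5z.png

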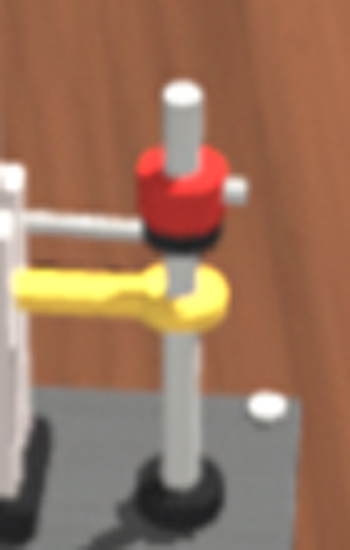

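The mast is up about 55 mm. The networks put the tab at 0.087 and the collar at 0.103, so about 17 mm is left. I'll go 12 mm, then take small steps watching the vertical force.

```bash
python3 -m creep '[[0,-4,0,0,0,0,255],[0,-8,0,0,0,0,255],[0,-11,0,0,0,0,255],[0,-12,0,0,0,0,255],[0,-12,0,0,0,0,255]]';python3 -m creep '[[0,-1,0,0,0,0,255],[0,-1,0,0,0,0,255]]';python3 -m creep '[[0,-1,0,0,0,0,255],[0,-1,0,0,0,0,255]]'
```

```text
time: 7.78
tool_pos: [0.4993, -0.0119, 0.1947]
ee_rot: [-1.571, -0.0, 1.432]
wrist_force: [-0.2, 2.6, -2.3]
width: 0.029
time: 8.02
tool_pos: [0.4993, -0.0119, 0.1955]
ee_rot: [-1.571, -0.0, 1.431]
wrist_force: [0.5, 2.9, -3.3]
width: 0.0289
time: 8.28
tool_pos: [0.4993, -0.0119, 0.1965]
ee_rot: [-1.571, -0.0, 1.431]
wrist_force: [-0.3, 1.7, -2.7]
width: 0.0289
```

```bash
for i in 1; do python3 -m creep '[[0,-1,0,0,0,0,255],[0,-1,0,0,0,0,255]]';python3 -m creep '[[0,-1,0,0,0,0,255],[0,-1,0,0,0,0,255]]'; done
python3 - <<'E'
from bench import robot
from h import *
im=robot.snapshot("side")["color"]
cv2.imwrite("pics/s6z.png",cv2.resize(im[220:330,290:360],None,fx=5,fy=5,interpolation=cv2.INTER_CUBIC))
E
```

```text
time: 8.52
tool_pos: [0.4993, -0.0119, 0.1976]
ee_rot: [-1.571, -0.0, 1.431]
wrist_force: [0.6, 2.8, -2.0]
width: 0.0291
time: 8.78
tool_pos: [0.4993, -0.0119, 0.1986]
ee_rot: [-1.571, -0.0, 1.432]
wrist_force: [1.0, 2.0, -2.0]
width: 0.0289
```

View pics/s6z.png

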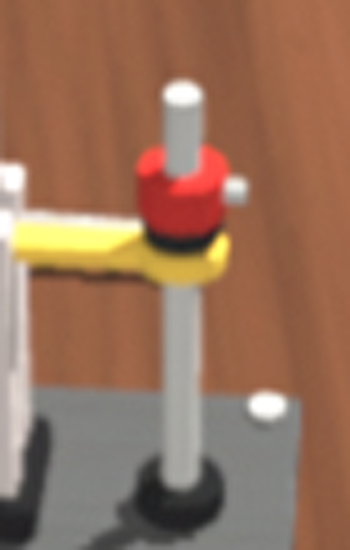

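The tab ring at crop (185,258) is just below the black bumper at (182,238). I'll keep going in 1 mm steps.

```bash
python3 -m creep '[[0,-1,0,0,0,0,255],[0,-1,0,0,0,0,255]]'; python3 -m creep '[[0,-1,0,0,0,0,255],[0,-1,0,0,0,0,255]]'
```

```text
time: 9.07
tool_pos: [0.4993, -0.0119, 0.1996]
ee_rot: [-1.571, -0.0, 1.432]
wrist_force: [-0.6, 2.4, -2.8]
width: 0.0291
time: 9.32
tool_pos: [0.4993, -0.0119, 0.2005]
ee_rot: [-1.571, -0.0, 1.432]
wrist_force: [0.8, 3.0, -4.2]
width: 0.0294
```

```bash
python3 -m creep '[[0,-1,0,0,0,0,255],[0,-1,0,0,0,0,255]]'; python3 -m creep '[[0,-0.5,0,0,0,0,255],[0,-0.5,0,0,0,0,255]]'
```

```text
time: 9.57
tool_pos: [0.4993, -0.0119, 0.2011]
ee_rot: [-1.57, -0.0, 1.431]
wrist_force: [0.4, 2.2, -4.0]
width: 0.0292
time: 9.82
tool_pos: [0.4992, -0.0119, 0.2014]
ee_rot: [-1.57, -0.0, 1.432]
wrist_force: [1.7, 2.2, -7.5]
width: 0.0292
```

```bash
for i in 1 2 3; do python3 -m creep '[[0,0,0,0,0,0,255]]' | egrep 'pos|force|width'; done
python3 - <<'E'
from bench import robot
from h import *
im=robot.snapshot("side")["color"]
cv2.imwrite("pics/s7z.png",cv2.resize(im[130:330,200:370],None,fx=3,fy=3,interpolation=cv2.INTER_CUBIC))
for n in("tab_top","collar","grip","button_face"):print(n,[(r["p"],np.round(r["point"],4).tolist()) for r in robot.landmark_of(n,"side")[:2]])
cv2.imwrite("pics/w7.png",robot.snapshot("wrist")["color"])
for i in range(6): print(robot.get_obs()["wrist_force"].round(1)); robot.snapshot("side")
E
```

```text
tool_pos: [0.4993, -0.0119, 0.2015]
wrist_force: [1.3, 2.9, -7.0]
width: 0.029
tool_pos: [0.4993, -0.0119, 0.2016]
wrist_force: [1.7, 2.5, -8.0]
width: 0.0288
tool_pos: [0.4993, -0.0119, 0.2017]
wrist_force: [1.4, 2.0, -8.1]
width: 0.0292
tab_top [(0.97, [0.5588, -0.0221, 0.1057]), (0.25, [0.5001, -0.0177, -0.0032])]
collar [(0.8, [0.5551, -0.0181, 0.1028])]
grip [(0.64, [0.4976, -0.0119, 0.2179])]
button_face []
[ 1.2  3.4 -8.4]
[  1.7   1.7 -10. ]
[ 0.5  2.6 -9.2]
[ 1.3  3.1 -9.2]
[ 1.4  2.3 -8.6]
[ 0.8  2.2 -9.3]
```

View pics/s7z.png

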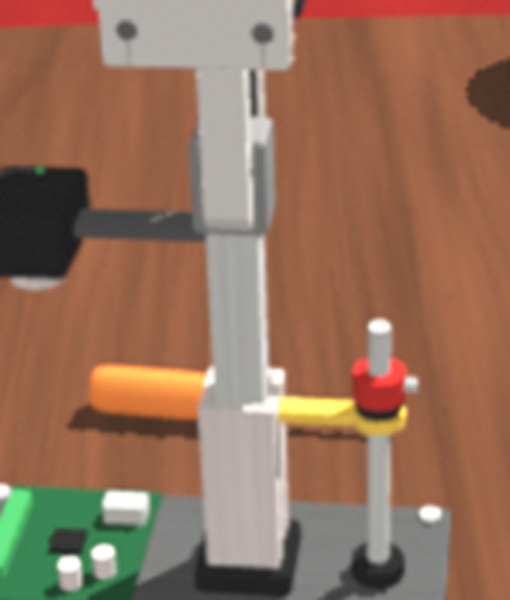

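View pics/w7.png

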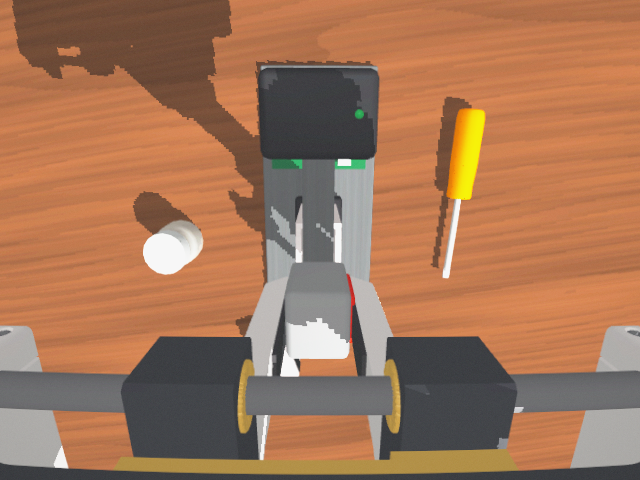

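The tab is pressed against the bumper. The downward force settled near 9 N, of which about 3 N is mast weight, so the contact force is around 6 N. I'll do one steadiness check and then hand in.

```bash
for i in 1 2; do python3 -m creep '[[0,0,0,0,0,0,255],[0,0,0,0,0,0,255],[0,0,0,0,0,0,255],[0,0,0,0,0,0,255]]' | egrep 'time|pos|force|width'; done
```

```text
time: 11.3
tool_pos: [0.4993, -0.0119, 0.2019]
wrist_force: [0.9, 2.6, -9.4]
width: 0.0291
time: 11.8
tool_pos: [0.4993, -0.0119, 0.2019]
wrist_force: [2.0, 2.7, -8.7]
width: 0.0291
```

```bash
python3 -c "
from bench import robot
print(robot.close_job())"
```

```text
the job is handed in; nothing more can be done
None
```

The inspection camera is raised and held at the second stop, and I handed the job in at 11.8 s with the arm still holding it there. I pinched the grip head across the red button and lifted straight up past the catch and the first stop. I stopped once the tab was pressing lightly on the rubber under the collar.

**Last checks:**
- **Height:** the tool has risen 74.5 mm since the pinch, and the tab's estimated height (0.106 m) matches the collar's underside (0.103 m) within the networks' error. The side picture shows the tab against the bumper.
- **Pull:** the downward force on the wrist was steady at about 9 N over the last second. About 3 N of that is the mast's weight, leaving roughly 6 N of pull on the rubber.
- **Neighbours:** the screwdriver and jar look undisturbed in the last wrist picture. The motor was not in the final pictures, though it was in place during the lift and nothing came near it.

**Did not fully agree:**
- **Button:** the fingers read 29.1 mm apart, where 30.5 mm was expected with the button fully in. I put this down to pad give or reading bias. The button network found nothing in the last side picture. My evidence that the button is in is that gap and the mast passing both catches without added force.
- **Sideways force:** about 2 to 3 N stayed on the grip throughout.

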